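Feed contact discs through the counting gate

TASK

Three loose brass contact discs lie on the deck of the aluminium loading tray. Using only the fingertips as a pusher, sweep them one at a time along the deck and through the gate between the orange posts, so that each drops into the blue collecting slot behind it before the next one follows. Do not lift any disc off the deck, and leave the black thumb knob, the aluminium bracket block and the screwdriver where they are.

Things in the scene. Friction and masses are not known exactly. Their poses are not given: they have to be found in the camera images.
- tray: Fixed loading tray; origin on the table, x along the deck to the gate, z up. Flat aluminium deck 75 mm above the table, x=-160 (open end) to +100 (edge over the slot). Black fences, 14 mm above the deck: along both sides (inner faces y=+-109 mm, x=-160 to 8), then slanting in at 45 degrees (inner faces through x=60, y=+-55) to the gate posts.
- gate (a point): Middle of the gate, on the deck surface at the deck's edge (tray x=100, y=0, z=75 mm); same axes as the tray. Orange gate posts 24 mm high stand at x=94 to 100, y=21 to 49 mm on both sides: the gate is 42 mm wide. A disc tips into the slot once its centre is past this edge.
- slot (a point): Centre of the inner floor of the blue collecting slot, 6 mm above the table (69 mm below the deck), tray x=125, y=0; same axes as the tray. The slot is an open-topped pocket 50 mm long in x and 60 mm wide in y; its outer walls reach 12 mm above the deck level.
- disc0_center (a point): Centre of loose brass contact disc 1 of 3 (identical; any order): solid, 30 mm diameter, 10 mm thick, about 60 g, lies flat on the deck, its centre 5 mm above the deck.
- disc1_center (a point): Centre of loose brass contact disc 2 of 3 (identical; any order): solid, 30 mm diameter, 10 mm thick, about 60 g, lies flat on the deck, its centre 5 mm above the deck.
- disc2_center (a point): Centre of loose brass contact disc 3 of 3 (identical; any order): solid, 30 mm diameter, 10 mm thick, about 60 g, lies flat on the deck, its centre 5 mm above the deck.
- knob: Bystander: loose black thumb knob, 26 mm diameter and 16 mm high with a 12 mm steel stud on top, standing on the deck near its open end (tray x about -138 mm). Origin at the centre of its underside.
- bracket: Bystander: loose aluminium block 40 x 40 x 35 mm with a dark screw head on top (41 mm in all), on the table. Origin at the centre of its underside.
- screwdriver: Bystander: loose screwdriver about 170 mm long lying on the table. Its x axis runs from handle to tip.
Mind the look-alikes: they are no part of the job. What is shaped like the part that bears disc1_center but pink or red is not meant. What is shaped like the part that bears disc2_center but pink is not meant.

How it is judged:
By the outcome, as a careful person would: the job done as asked, in the order asked, and still so for the second after the job is handed in, with the robot touching nothing.
It also fails if it takes over 54 s, if anything falls off the work surface, if the arm or the gripper's body presses on something with over 40 N, if the wrist force passes 120 N, or if a joint passes its speed limit or range.

ROBOT

A 6-joint arm with a two-finger parallel gripper is mounted at the origin on the work surface. World frame = base frame: x ahead of the robot, y to its left, z up, the work surface at z = 0. Lengths are in mm, angles in rad, forces in N, time in s.
With the tool pointing down it reaches from about 300 to 850 mm from the base axis. Payload 5.4 kg.
Tool frame: the origin (TCP) lies midway between the tips of the shut fingers; the grasp point (between the pads) lies 19 mm behind it; x points along the fingers, y is the direction in which the jaws open and shut, and the axes are right-handed (so a half turn about x gives the same grasp; the last joint's range is limited). The gripper opens to 85 mm and grips with 20 to 120 N. Pads are 22 mm wide; open, the fingers measure 114 mm over their backs; the gripper's body (76 mm by 85 mm) begins 54 mm behind the grasp point. The pads swing forward as they close: fully open they stand 13 mm farther back than shut.
Start: joints at [1.081, 0.158, 1.597, -0, 1.386, -0.21], TCP at [158.804, 552.619, 231.299] pointing down, gripper open.
Joint ranges: [-2.91, 2.91], [-0.94, 2.29], [0.18, 2.7], [-1.29, 4.43], [0.17, 2.64], [-3, 3]. Speed limits (rad/s): [2.57, 2.57, 3.14, 3.14, 3.14, 3.14].

INTERFACE

Orientations are given as a rotation vector (axis times angle).
In Python, from bench import manip gives the robot as it stands. The module is installed in compiled form; this text tells all that it offers.
- The arm moves only by the tool drive_tool, never from a script. Its argument "rows" is text: rows parted by semicolons, each of 5 numbers parted by spaces: the shift along the tool's x, y, z in m, then the turn about the tool's x in degrees, then the closure, from -1 (fully open) to 1 (shut). A call has 1 to 10 rows; each row is the pose to reach, as a shift and turn from the pose measured when the call began, along the tool's axes at that moment; what a row does not reach only later rows make up. A row lasts 1/12 s, in which the tool goes at most 41.7 mm and 7.16 degrees, less where a joint would pass 70% of its speed; a pose out of reach is approached as far as the arm can. A call with a gripper value outside its range is refused whole. The fingers move at their own pace and stop on an object; "force" is the grip in N (left out, the last holds). Time passes only in rows, so rows that repeat a pose let the fingers close. It gives the time, the measured TCP pose, the force and the opening at its end, in the units of the state.
- manip.get_obs(): the state, without advancing time (a new reading comes with each control period).
- manip.grab_frame(name): name is "scene" or "top"; returns the picture (384x512x3 uint8, red, green, blue); there is no depth.
- manip.camera_params(name): a dict with "intrinsics" (3x3 intrinsics, pixels), "k1" (the pictures are not rectified: a ray, as slopes to the right and down, at radius r is drawn at 1 + k1 r^2 times it, then the intrinsics apply), "rvec" (rotation vector, rad) and "tvec" (3), from world to camera coordinates, as OpenCV has them. Camera axes: x right, y down, z forward; pixel columns grow to the right and rows downward; lengths in mm; the calibration is good to about 2 mm. A picture is of the moment at which its call begins. camera_params takes no time and is no camera call.
- manip.close_job(): hands the job in, once; it reports no verdict.
Trained networks look in the newest picture that a camera, given by its name, has taken for a name from the list of things; names that differ only in an ending like _2 or _b are one class to them, and where a whole thing is asked for, a point or a joint stands for the part that bears it (a point fixed in the world has none). Each returns a list of dicts, best first, with "p" (0 to 1); they miss things now and then, are a little off and sometimes report something else, mostly with a low value. They report only what shows in the picture. A call takes as long as a camera call. They do not tell look-alikes from the thing itself.
- manip.cut_out(camera, target): "region" (384x512 bool, what is visible of it) and "bbox" ([centre column, centre row, width, height] in pixels, round what is visible of it).
The state is a dict: "t": time; "qpos": joint angles; "joint_velocities": joint speeds; "joint_torque": joint torques, N m; "position": TCP position; "tool_rot": TCP orientation; "force": force on the tool from outside, world axes, zero at the start; "moment": the same for the moment, N m; "opening": finger opening in mm.
Only numpy, scipy, OpenCV 4.12 (cv2) and the standard library are available. Lean on these libraries where they do the work, as an engineer would, in place of code of your own. Each camera call takes 0.05 s, during which the arm holds its last target.

## Working session

There is one attempt and no reset: what is moved stays moved. The work goes in short steps, Python scripts to look and compute and a tool call to move; the robot and the scene stay as the last step left them, time stands still between calls to the robot, and variables do not carry over. Pictures are saved under pics/ and viewed, and the job is handed in when it is done.

Besides the shell and the picture viewer there is one more tool, called by a JSON object that holds its "api" and its "payload". drive_tool: Moves the arm, as the interface text tells. Its arguments: {"type":"object","properties":{"rows":{"type":"string"},"force":{"type":"number"}},"required":["rows"]}

```bash
mkdir -p pics
python3 - <<'E'
from bench import manip
import cv2,numpy as np
o=manip.get_obs()
print({k:np.round(v,3).tolist() for k,v in o.items()})
for c in("scene","top"):
    f=manip.grab_frame(c); cv2.imwrite(f"pics/{c}0.png",cv2.resize(f[:,:,::-1],(800,600)))
    print(c,manip.camera_params(c))
    for n in("tray","disc0_center","knob"):
        for d in manip.cut_out(c,n): print(c,n,round(d["p"],2),np.round(d["bbox"],1))
E
```

```text
{'t': 0.0, 'qpos': [1.081, 0.159, 1.598, -0.0, 1.386, -0.21], 'joint_velocities': [-0.001, -0.001, 0.004, 0.001, -0.0, -0.001], 'joint_torque': [0.001, -39.6, -33.143, -0.0, 0.008, -0.0], 'position': [158.523, 552.072, 230.285], 'tool_rot': [0.218, 1.56, -0.221], 'force': [0.297, -0.795, 0.344], 'moment': [0.043, -0.0, 0.028], 'opening': 85.418}
scene {'intrinsics': array([[387.40133956,   0.        , 255.98848251],
       [  0.        , 387.40133956, 191.6432834 ],
       [  0.        ,   0.        ,   1.        ]]), 'k1': -0.12127362649954004, 'rvec': array([ 2.30221256,  1.38639573, -0.36107316]), 'tvec': array([-224.75199485, -396.52396171, 1110.3729005 ])}
scene disc0_center 0.47 [322.1 171.7  16.   10.8]
scene knob 0.45 [272.1 213.1  11.1  13.6]
scene knob 0.37 [299.9 170.  118.9 137.8]
top {'intrinsics': array([[401.0529646 ,   0.        , 253.97692423],
       [  0.        , 401.0529646 , 195.48526675],
       [  0.        ,   0.        ,   1.        ]]), 'k1': -0.009698055211689581, 'rvec': array([ 2.12475406, -2.09652094,  0.21475776]), 'tvec': array([-38.66900152, 550.53572152, 760.51897055])}
top tray 0.73 [202.8 205.  162.4 174.7]
top tray 0.2 [376.  265.4  63.8  63.6]
top disc0_center 0.56 [182.1 187.1  10.6  18. ]
```

View pics/top0.png

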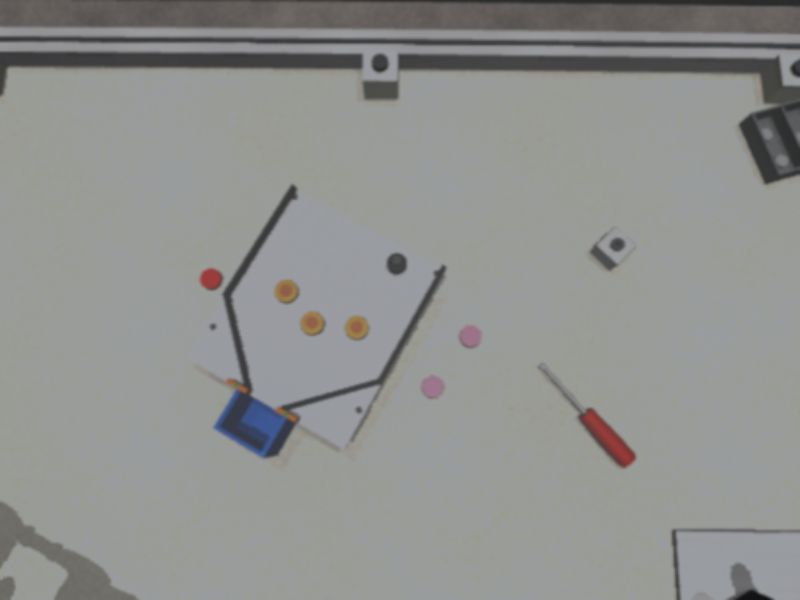

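View pics/scene0.png

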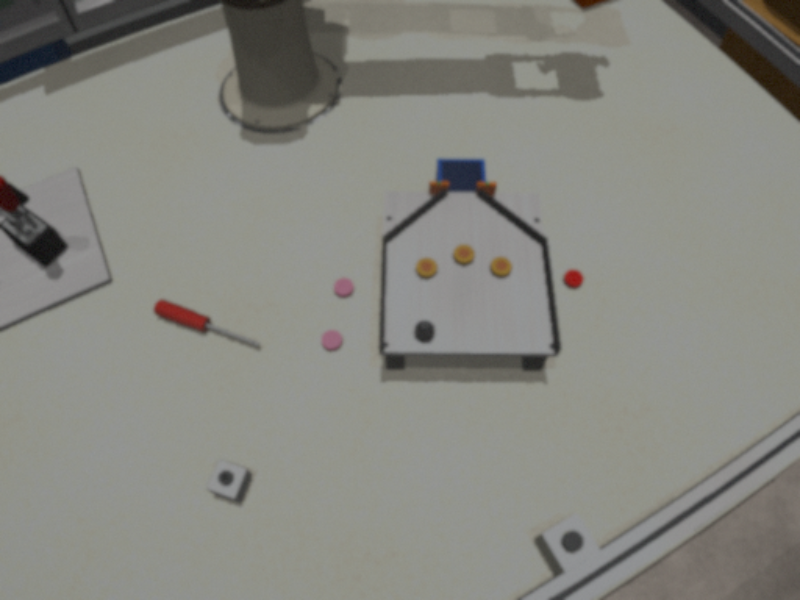

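Top view: discs at (286,291), (312,323) and (357,327), knob at (396,263), slot at (255,422), all in the 800x600 view. The pink and red discs on the table are look-alikes. Next I'll zoom in to fit the tray pose.

```bash
cat > h.py <<'E'
from bench import manip
import cv2,numpy as np
def cam(c):
    p=manip.camera_params(c); return p["intrinsics"],np.array([p["k1"],0,0,0,0.]),p["rvec"],p["tvec"]
def proj(c,P):
    K,d,r,t=cam(c); return cv2.projectPoints(np.array(P,float).reshape(-1,1,3),r,t,K,d)[0].reshape(-1,2)
def back(c,uv,z):
    K,d,r,t=cam(c); n=cv2.undistortPoints(np.array(uv,float).reshape(-1,1,2),K,d).reshape(-1,2)
    R=cv2.Rodrigues(r)[0]; C=-R.T@t; D=np.c_[n,np.ones(len(n))]@R
    return C+D*((z-C[2])/D[:,2])[:,None]
E
python3 - <<'E'
from h import *
a=cv2.imread("pics/top0.png"); 
f=manip.grab_frame("top");g=manip.grab_frame("scene")
np.save("top0.npy",f);np.save("scene0.npy",g)
cv2.imwrite("pics/topz.png",cv2.resize(f[110:300,110:300,::-1],(600,600),interpolation=cv2.INTER_CUBIC)[:600])
cv2.imwrite("pics/scz.png",cv2.resize(g[90:250,230:390,::-1],(600,600),interpolation=cv2.INTER_CUBIC))
E
```

```text
(no output)
```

View pics/topz.png

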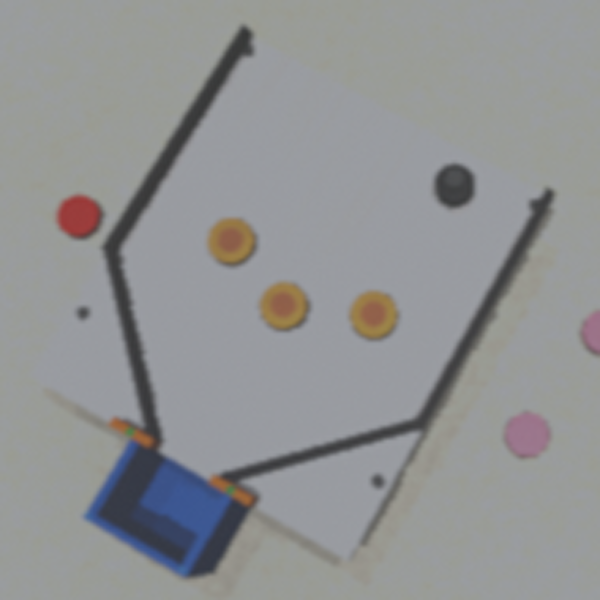

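View pics/scz.png

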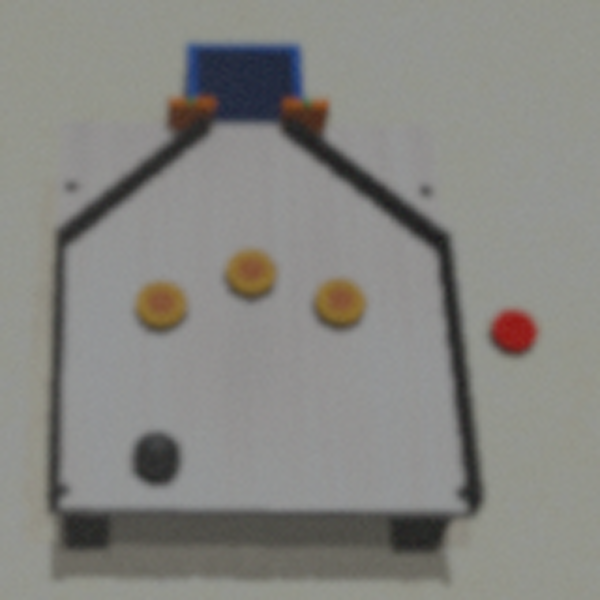

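```bash
cat > fit.py <<'E'
from h import *
from scipy.optimize import least_squares
T=lambda u,v:(110+(u+.5)/3.1579-.5,110+(v+.5)/3.1579-.5)
S=lambda u,v:(230+(u+.5)/3.75-.5,90+(v+.5)/3.75-.5)
pts=[("top",T(133,431),(97,-35,99)),("top",T(233,489),(97,35,99)),("top",T(118,246),(6,-109,89)),("top",T(416,419),(6,109,89)),
("scene",S(193,101),(97,35,99)),("scene",S(305,102),(97,-35,99)),("scene",S(64,238),(7,110,89)),("scene",S(440,238),(7,-110,89)),
("scene",S(64,512),(-160,109,75)),("scene",S(468,512),(-160,-109,75))]
def w(p,P):
    c,s=np.cos(p[2]),np.sin(p[2]); P=np.atleast_2d(np.array(P,float))
    return np.c_[p[0]+c*P[:,0]-s*P[:,1],p[1]+s*P[:,0]+c*P[:,1],P[:,2]]
def res(p): return np.ravel([proj(c,w(p,P))[0]-uv for c,uv,P in pts])
q=back("top",[T(183,460)],75)[0];q2=back("top",[T(300,200)],75)[0]
yaw=np.arctan2(*(q-q2)[1::-1])
r=least_squares(res,[q2[0],q2[1],yaw]); pose=r.x; print("pose",pose,np.degrees(pose[2])); print(res(pose).reshape(-1,2).round(1))
np.save("pose.npy",pose)
def totray(X):
    c,s=np.cos(pose[2]),np.sin(pose[2]); d=np.array(X)[:,:2]-pose[:2]; return np.c_[c*d[:,0]+s*d[:,1],-s*d[:,0]+c*d[:,1]]
for c,uv,z in (("top",[T(232,240),T(284,304),T(374,313)],85),("scene",[S(162,301),S(251,269),S(341,299)],85),("top",[T(455,180)],100),("scene",[S(157,450)],91)):
    X=back(c,uv,z);print(c,X.round(1).tolist(),totray(X).round(1).tolist())
print("gate,slot",w(pose,[(100,0,75),(125,0,75)]).round(1))
E
python3 fit.py
```

```text
pose [511.59747801  84.09916823   2.6508926 ] 151.88495778247918
[[-0.5 -0.2]
 [-0.3 -0.4]
 [-1.9 -0.1]
 [ 0.3 -1.3]
 [-1.3  0.5]
 [-0.2  0.5]
 [-0.7 -0.8]
 [ 0.3 -0.3]
 [-1.5 -0.2]
 [ 0.1 -0.2]]
top [[563.2, 109.0, 85.0], [522.9, 74.7, 85.0], [517.9, 18.8, 85.0]] [[-33.7, -46.3], [-14.4, 3.0], [-36.4, 54.6]]
scene [[517.8, 21.2, 85.0], [522.7, 76.7, 85.0], [564.0, 111.5, 85.0]] [[-35.1, 52.6], [-13.3, 1.3], [-33.3, -48.8]]
top [[599.7, -30.3, 100.0]] [[-131.6, 59.4]]
scene [[600.9, -28.3, 91.0]] [[-131.7, 57.0]]
gate,slot [[423.4 131.2  75. ]
 [401.3 143.   75. ]]
```

```bash
cat > mv.py <<'E'
import sys
from h import *
from scipy.spatial.transform import Rotation as Ro
pose=np.load("pose.npy")
def cur():
    o=manip.get_obs(); return o,np.array(o["position"]),Ro.from_rotvec(o["tool_rot"]).as_matrix()
def go(tx,ty,z,head=0,flip=None):
    """tool TCP at tray (tx,ty), height z; pushing axis (tool z or -z) along tray heading head deg"""
    o,p,R=cur(); c,s=np.cos(pose[2]),np.sin(pose[2])
    W=np.array([pose[0]+c*tx-s*ty,pose[1]+s*tx+c*ty,z])
    a=pose[2]+np.radians(head)
    zc=np.arctan2(R[1,2],R[0,2])
    ds=[]
    for k in(0,np.pi):
        d=np.degrees((a+k-zc+np.pi)%(2*np.pi)-np.pi); ds.append(d)
    sh=R.T@(W-p)
    print(f"t={o['t']:.2f} shift m {np.round(sh/1000,4).tolist()} world-yaw options {np.round(ds,1)} => turn about tool x (x down): {np.round(-np.array(ds),1)}; q6 {o['qpos'][5]:.2f}")
def st():
    o,p,R=cur(); c,s=np.cos(pose[2]),np.sin(pose[2]); d=p-np.r_[pose[:2],0]
    h=np.degrees(np.arctan2(R[1,2],R[0,2])-pose[2])
    print(f"t={o['t']:.2f} tray x {c*d[0]+s*d[1]:.1f} y {-s*d[0]+c*d[1]:.1f} z {p[2]:.1f} heading of tool z {(h+180)%360-180:.1f} xaxis {R[:,0].round(3)} F {np.round(o['force'],1)} open {o['opening']:.1f}")
st()
if len(sys.argv)>3: go(*map(float,sys.argv[1:]))
E
python3 mv.py -55 1.5 130
```

```text
t=0.50 tray x 531.9 y -247.0 z 231.2 heading of tool z -167.9 xaxis [-0. -0. -1.] F [ 0.9 -0.1 -0.1] open 85.6
t=0.50 shift m [0.1013, -0.3658, 0.5219] world-yaw options [167.9 -12.1] => turn about tool x (x down): [-167.9   12.1]; q6 -0.21
```

{"api": "drive_tool", "payload": {"rows": "0 -0.366 0.522 12 0.76; 0 -0.366 0.522 12 0.76; 0 -0.366 0.522 12 0.76; 0 -0.366 0.522 12 0.76; 0 -0.366 0.522 12 0.76; 0 -0.366 0.522 12 0.76; 0 -0.366 0.522 12 0.76; 0 -0.366 0.522 12 0.76; 0 -0.366 0.522 12 0.76; 0 -0.366 0.522 12 0.76", "force": 40}}

```text
t: 1.33
position: [421.6, 226.7, 231.6]
tool_rot: [0.384, 1.536, -0.383]
force: [-0.3, 0.5, -0.4]
opening: 9.8
```

```bash
python3 mv.py -55 1.5 130
```

```text
t=1.33 tray x 146.6 y -83.4 z 231.6 heading of tool z -179.9 xaxis [ 0.001  0.    -1.   ] F [-0.3  0.5 -0.4] open 9.8
t=1.33 shift m [0.1017, -0.0852, 0.2014] world-yaw options [ 1.799e+02 -1.000e-01] => turn about tool x (x down): [-1.799e+02  1.000e-01]; q6 -0.84
```

{"api": "drive_tool", "payload": {"rows": "0 -0.085 0.201 0 0.76; 0 -0.085 0.201 0 0.76; 0 -0.085 0.201 0 0.76; 0 -0.085 0.201 0 0.76; 0 -0.085 0.201 0 0.76; 0 -0.085 0.201 0 0.76; 0 -0.085 0.201 0 0.76; 0.1 -0.085 0.201 0 0.76; 0.1 -0.085 0.201 0 0.76; 0.1 -0.085 0.201 0 0.76"}}

```text
t: 2.17
position: [555.1, 58.8, 126.3]
tool_rot: [0.383, 1.544, -0.383]
force: [-1.6, 0.6, -1.2]
opening: 10.3
```

```bash
cat > look.py <<'E'
import sys
from h import *
n=sys.argv[1]
f=manip.grab_frame("top");g=manip.grab_frame("scene")
a=cv2.resize(f[110:300,110:300,::-1],(400,400),interpolation=cv2.INTER_CUBIC)
b=cv2.resize(g[90:250,230:390,::-1],(400,400),interpolation=cv2.INTER_CUBIC)
cv2.imwrite(f"pics/{n}.png",np.hstack([a,b]))
pose=np.load("pose.npy");c,s=np.cos(pose[2]),np.sin(pose[2])
for nm,im in(("top",f),("scene",g)):
    h=cv2.cvtColor(im,cv2.COLOR_RGB2HSV)
    m=cv2.inRange(h,(8,100,60),(28,255,255)); 
    k,l,stt,ce=cv2.connectedComponentsWithStats(m)
    for i in range(1,k):
        if stt[i,4]>20:
            d=back(nm,[ce[i]],85)[0]-np.r_[pose[:2],0]
            print(nm,ce[i].round(1),stt[i,2:],"tray",(c*d[0]+s*d[1]).round(1),(-s*d[0]+c*d[1]).round(1))
E
python3 look.py a1; python3 mv.py -55 1.5 78
```

```text
top [181.9 187.8] [14 11 95] tray -28.8 -46.2
top [227.9 209.5] [ 15  14 157] tray -35.0 55.0
scene [376.1   1.2] [20  5 55] tray 564.8 -268.6
scene [496.2  12.2] [ 36  30 328] tray 552.4 -655.9
scene [279.8 119.3] [10  9 56] tray 102.1 34.3
scene [298.9 163.5] [ 5 11 41] tray -18.7 -3.5
scene [272.5 170.8] [ 13  13 128] tray -37.4 53.4
scene [320.2 170.5] [ 13  12 120] tray -36.1 -47.8
t=2.27 tray x -50.2 y 1.7 z 127.4 heading of tool z -179.9 xaxis [-0.009  0.002 -1.   ] F [-0.2  0.1  0.2] open 10.3
t=2.27 shift m [0.0493, 0.0004, 0.0052] world-yaw options [ 1.799e+02 -1.000e-01] => turn about tool x (x down): [-1.799e+02  1.000e-01]; q6 -1.19
```

View pics/a1.png

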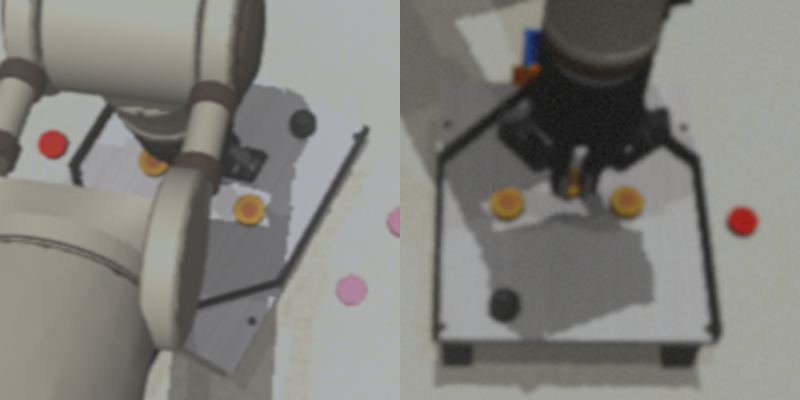

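The scene half shows the gap between the fingers centred on the middle disc at about (573,185), with the other two discs clear. Lowering behind it.

{"api": "drive_tool", "payload": {"rows": "0.015 0 0.006 0 0.76; 0.03 0 0.006 0 0.76; 0.042 0 0.006 0 0.76; 0.048 0 0.006 0 0.76; 0.048 0 0.006 0 0.76; 0.048 0 0.006 0 0.76"}}

```text
t: 2.77
position: [560.4, 56.5, 80.3]
tool_rot: [0.383, 1.544, -0.383]
force: [0.3, 0.8, 0.2]
opening: 10.6
```

```bash
python3 look.py a2; python3 mv.py 50 0 78
```

```text
top [182.  186.8] [ 14  13 117] tray -30.6 -47.1
top [227.9 209.2] [ 15  14 150] tray -35.5 54.8
scene [376.    1.2] [20  5 55] tray 564.6 -268.2
scene [496.1  12.1] [ 36  30 328] tray 552.4 -655.7
scene [279.9 119.5] [12  9 65] tray 101.6 34.0
scene [272.4 171.4] [ 14  13 120] tray -38.8 53.5
scene [322.1 172.6] [10  9 58] tray -41.3 -51.5
t=2.87 tray x -56.6 y 1.4 z 80.7 heading of tool z -179.8 xaxis [-0.006  0.002 -1.   ] F [0.4 1.  0.1] open 10.1
t=2.87 shift m [0.0034, 0.0017, -0.1066] world-yaw options [179.8  -0.2] => turn about tool x (x down): [-179.8    0.2]; q6 -1.20
```

View pics/a2.png

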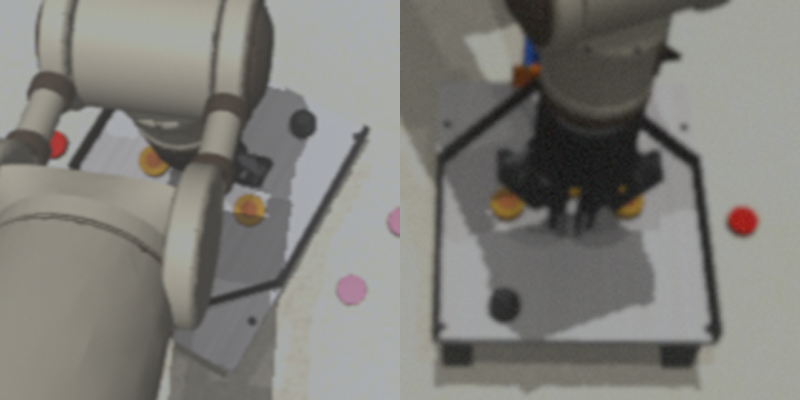

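{"api": "drive_tool", "payload": {"rows": "0.002 0.0 -0.007 0 0.76; 0.002 0.0 -0.014 0 0.76; 0.002 0 -0.021 0 0.76; 0.002 0 -0.028 0 0.76; 0.002 0 -0.035 0 0.76; 0.002 0 -0.042 0 0.76; 0.002 0.001 -0.049 0 0.76; 0.002 0.001 -0.056 0 0.76; 0.002 0.001 -0.063 0 0.76; 0.002 0.001 -0.07 0 0.76"}}

```text
t: 3.7
position: [498.8, 90.3, 79.1]
tool_rot: [0.383, 1.543, -0.383]
force: [0.7, 0.3, 0.2]
opening: 10.4
```

```bash
python3 look.py a3; python3 mv.py 80 0 78.5
```

```text
top [227.9 209.3] [ 13  14 140] tray -35.2 54.8
top [155.3 248.5] [ 7  6 27] tray 98.3 -29.4
scene [376.1   1.2] [20  5 56] tray 564.7 -268.6
scene [496.1  12.2] [ 36  30 324] tray 551.8 -655.4
scene [297.  141.9] [ 5 10 37] tray 38.2 -2.1
scene [320.2 170.4] [ 13  12 118] tray -36.0 -47.8
scene [272.6 171. ] [ 12  11 111] tray -38.0 53.1
t=3.80 tray x 14.9 y 0.7 z 78.8 heading of tool z -179.8 xaxis [-0.008  0.002 -1.   ] F [-0.1  0.4 -0.1] open 10.3
t=3.80 shift m [0.0008, 0.0009, -0.0651] world-yaw options [179.8  -0.2] => turn about tool x (x down): [-179.8    0.2]; q6 -1.14
```

View pics/a3.png

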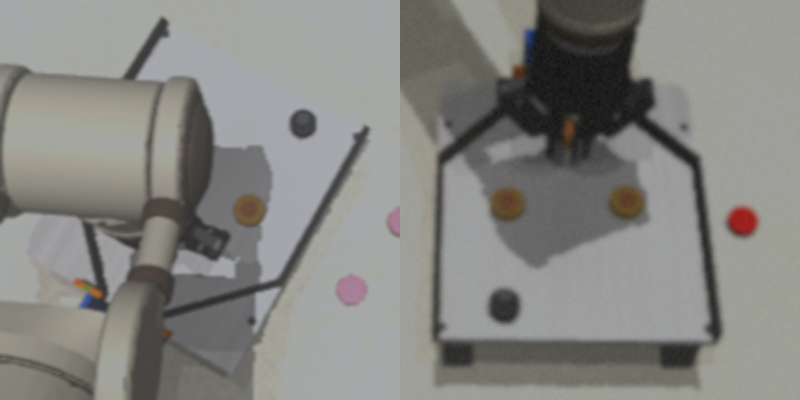

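The disc is nested ahead of the finger gap, visible at about (568,130). Continuing to the gate.

{"api": "drive_tool", "payload": {"rows": "0 0.001 -0.007 0 0.76; 0 0.001 -0.014 0 0.76; 0 0.001 -0.021 0 0.76; 0 0.001 -0.028 0 0.76; 0.001 0.001 -0.035 0 0.76; 0.001 0.001 -0.042 0 0.76; 0.001 0.001 -0.049 0 0.76; 0.001 0.001 -0.055 0 0.76; 0.001 0.001 -0.061 0 0.76; 0.001 0.001 -0.065 0 0.76"}}

```text
t: 4.63
position: [440.5, 122.2, 78.3]
tool_rot: [0.382, 1.545, -0.382]
force: [-0.7, -1.0, 0.5]
opening: 10.3
```

```bash
python3 look.py a4; python3 mv.py 84 0 78.5
```

```text
top [182.9 186. ] [ 14  13 144] tray -33.0 -46.4
top [227.9 209.4] [ 14  14 153] tray -35.1 54.9
top [179.7 264. ] [21 11 74] tray 100.7 26.8
scene [375.8   1.3] [19  5 55] tray 564.3 -267.6
scene [496.   12.3] [ 36  30 321] tray 551.7 -655.2
scene [277.2 119.7] [ 6 10 42] tray 101.0 40.3
scene [272.6 170.9] [ 12  12 118] tray -37.7 53.0
scene [320.2 170.4] [ 13  12 119] tray -35.9 -47.8
t=4.73 tray x 80.7 y -0.1 z 78.2 heading of tool z -179.8 xaxis [-0.008  0.002 -1.   ] F [ 0.1 -0.4  0.6] open 10.3
t=4.73 shift m [-0.0003, -0.0001, -0.0033] world-yaw options [179.8  -0.2] => turn about tool x (x down): [-179.8    0.2]; q6 -1.08
```

View pics/a4.png

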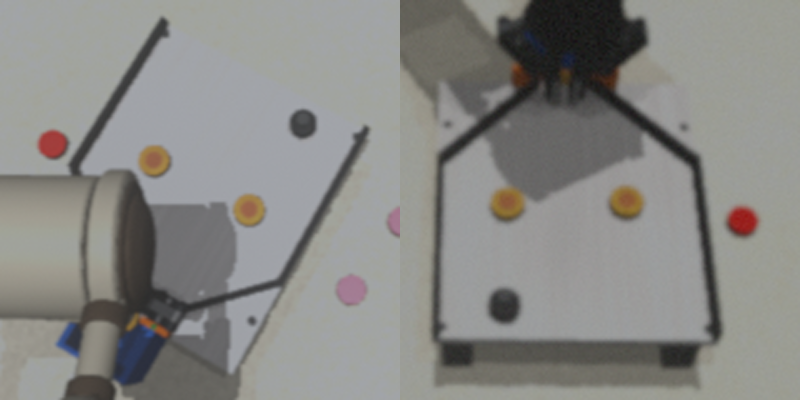

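Run:
```python
from h import *
g=manip.grab_frame("scene");f=manip.grab_frame("top")
cv2.imwrite("pics/z1.png",np.hstack([cv2.resize(g[95:145,270:320,::-1],(400,400),interpolation=cv2.INTER_CUBIC),cv2.resize(f[235:295,135:195,::-1],(400,400),interpolation=cv2.INTER_CUBIC)]))
```

```text
(no output)
```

View pics/z1.png

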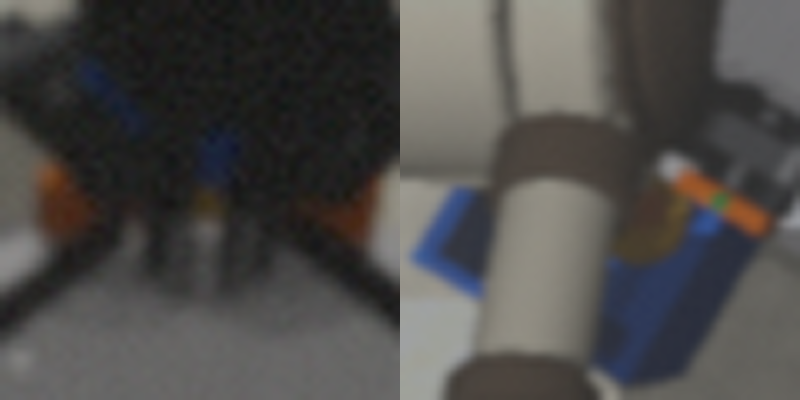

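{"api": "drive_tool", "payload": {"rows": "0 0 -0.002 0 0.76; 0 0 -0.004 0 0.76; 0 0 -0.006 0 0.76; 0 0 -0.008 0 0.76; 0 0 -0.008 0 0.76; 0 0 -0.008 0 0.76"}}

```text
t: 5.33
position: [434.1, 125.7, 78.4]
tool_rot: [0.382, 1.544, -0.382]
force: [-0.7, 0.1, -0.5]
opening: 10.3
```

```bash
python3 - <<'E'
from h import *
g=manip.grab_frame("scene");f=manip.grab_frame("top")
cv2.imwrite("pics/z2.png",np.hstack([cv2.resize(g[95:145,270:320,::-1],(400,400),interpolation=cv2.INTER_CUBIC),cv2.resize(f[235:295,135:195,::-1],(400,400),interpolation=cv2.INTER_CUBIC)]))
E
python3 mv.py
```

```text
t=5.43 tray x 87.8 y -0.2 z 78.5 heading of tool z -179.8 xaxis [-0.007  0.002 -1.   ] F [-0.7 -0.3  0.2] open 10.1
```

View pics/z2.png

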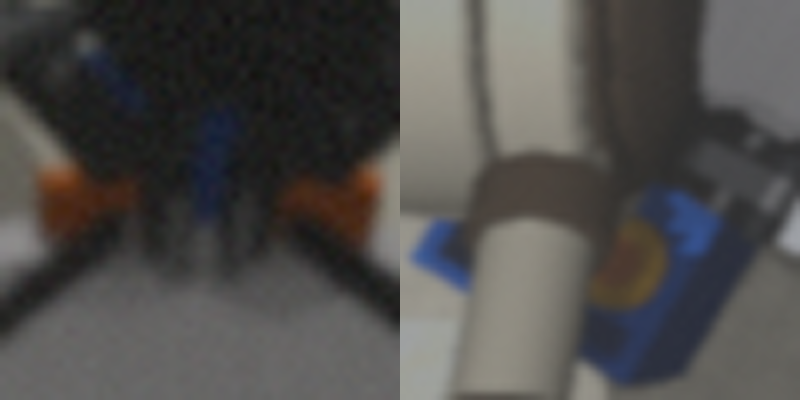

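The top half shows the disc lying flat in the slot at (630,265), and the gate is empty. Backing off and going to disc 2.

{"api": "drive_tool", "payload": {"rows": "0 0 0.015 0 0.76; 0 0 0.03 0 0.76; -0.03 0 0.04 0 0.76; -0.05 0 0.05 0 0.76; -0.05 0 0.05 0 0.76; -0.05 0 0.05 0 0.76"}}

```text
t: 5.93
position: [480.2, 101.8, 129.3]
tool_rot: [0.383, 1.541, -0.382]
force: [-1.3, -0.4, 0.0]
opening: 10.3
```

```bash
python3 mv.py -73 74 125 -28.7
```

```text
t=5.93 tray x 36.1 y -0.9 z 129.3 heading of tool z -179.8 xaxis [-0.004  0.002 -1.   ] F [-1.3 -0.4  0. ] open 10.3
t=5.93 shift m [0.0039, -0.0752, 0.1089] world-yaw options [151.1 -28.9] => turn about tool x (x down): [-151.1   28.9]; q6 -1.12
```

{"api": "drive_tool", "payload": {"rows": "0 -0.025 0.035 7 0.76; 0 -0.05 0.07 14 0.76; 0 -0.075 0.109 21 0.76; 0 -0.075 0.109 29 0.76; 0 -0.075 0.109 29 0.76; 0 -0.075 0.109 29 0.76; 0 -0.075 0.109 29 0.76; 0 -0.075 0.109 29 0.76"}}

```text
t: 6.6
position: [540.2, -14.0, 128.2]
tool_rot: [0.772, 1.436, -0.773]
force: [-0.5, 0.2, -0.2]
opening: 10.1
```

```bash
python3 look.py b1; python3 mv.py -73 74 78.5 -28.7
```

```text
top [184.4 186.1] [ 10  14 109] tray -34.2 -43.6
top [228.6 209.7] [ 13  14 115] tray -35.3 56.4
scene [376.    1.2] [19  5 54] tray 564.8 -268.1
scene [496.1  12.2] [ 36  29 328] tray 552.3 -655.8
scene [311.6 119.6] [11  8 60] tray 101.7 -38.9
scene [320.2 170.4] [ 13  12 118] tray -36.0 -47.8
t=6.70 tray x -72.0 y 73.1 z 128.6 heading of tool z 151.3 xaxis [-0.005  0.002 -1.   ] F [ 0.3 -0.8  0.4] open 10.2
t=6.70 shift m [0.0501, -0.0002, 0.0015] world-yaw options [180.  -0.] => turn about tool x (x down): [-180.    0.]; q6 -0.83
```

View pics/b1.png

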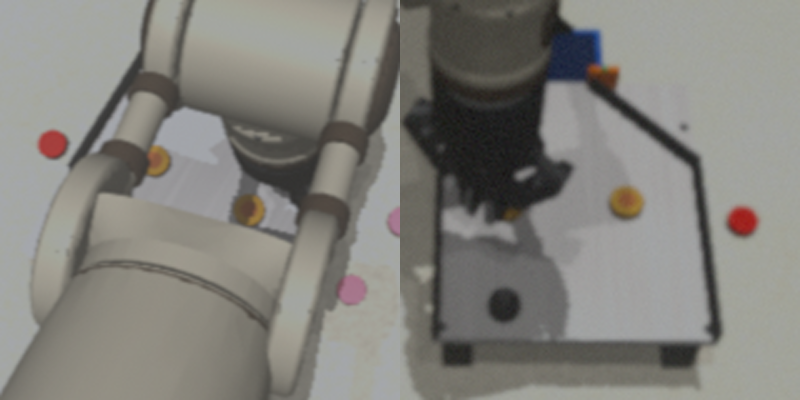

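Disc 2 is undisturbed just ahead of the fingers, at (250,210) in the left half. Lowering, then pushing.

{"api": "drive_tool", "payload": {"rows": "0.015 0 0.002 0 0.76; 0.03 0 0.002 0 0.76; 0.042 0 0.002 0 0.76; 0.05 0 0.002 0 0.76; 0.05 0 0.002 0 0.76; 0.05 0 0.002 0 0.76; 0.05 0 -0.003 0 0.76; 0.05 0 -0.009 0 0.76; 0.05 0 -0.016 0 0.76; 0.05 0 -0.023 0 0.76"}}

```text
t: 7.53
position: [527.8, 5.6, 79.3]
tool_rot: [0.772, 1.433, -0.773]
force: [0.4, -1.5, 0.9]
opening: 10.4
```

```bash
python3 look.py b2; python3 mv.py 38 13 78.5 -28.7
```

```text
top [183.9 188.2] [13  9 84] tray -30.0 -42.3
top [224.6 213.6] [13  8 78] tray -24.8 53.4
scene [376.    1.1] [20  5 54] tray 564.9 -268.3
scene [496.   12.1] [ 36  29 325] tray 552.8 -655.6
scene [311.4 119.7] [12  8 63] tray 101.5 -38.5
scene [320.2 170.4] [ 13  12 119] tray -35.9 -47.8
t=7.63 tray x -50.4 y 61.3 z 78.9 heading of tool z 151.4 xaxis [-0.005  0.002 -1.   ] F [-0.3  0.3  0.6] open 10.0
t=7.63 shift m [0.0009, 0.0001, -0.1008] world-yaw options [ 1.799e+02 -1.000e-01] => turn about tool x (x down): [-1.799e+02  1.000e-01]; q6 -0.80
```

View pics/b2.png

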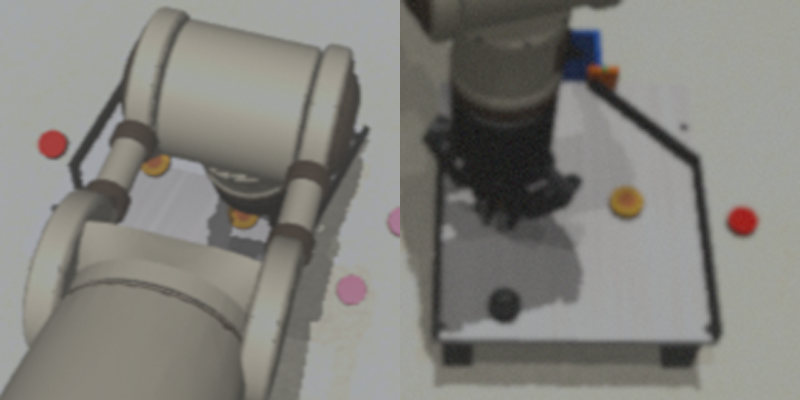

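{"api": "drive_tool", "payload": {"rows": "0 0 -0.007 0 0.76; 0 0 -0.014 0 0.76; 0 0 -0.021 0 0.76; 0 0 -0.028 0 0.76; 0 0 -0.035 0 0.76; 0 0 -0.042 0 0.76; 0 0 -0.049 0 0.76; 0 0 -0.056 0 0.76; 0.001 0 -0.063 0 0.76; 0.001 0 -0.07 0 0.76"}}

```text
t: 8.47
position: [488.3, 65.3, 78.1]
tool_rot: [0.772, 1.435, -0.773]
force: [-0.1, -1.0, 0.1]
opening: 10.0
```

```bash
python3 look.py b3; python3 mv.py 38 13 78.5 -28.7
```

```text
top [155.1 248.3] [ 7  6 26] tray 98.1 -29.9
scene [376.3   1.2] [20  5 56] tray 564.9 -269.0
scene [496.1  12.2] [ 36  30 324] tray 551.8 -655.4
scene [312.2 119.8] [10  8 55] tray 101.4 -40.4
scene [320.3 170.5] [ 13  12 115] tray -36.1 -48.0
t=8.57 tray x 12.4 y 27.4 z 77.9 heading of tool z 151.5 xaxis [-0.006  0.003 -1.   ] F [-0.9 -0.7 -1.1] open 10.4
t=8.57 shift m [-0.0005, 0.0005, -0.0294] world-yaw options [179.8  -0.2] => turn about tool x (x down): [-179.8    0.2]; q6 -0.70
```

View pics/b3.png

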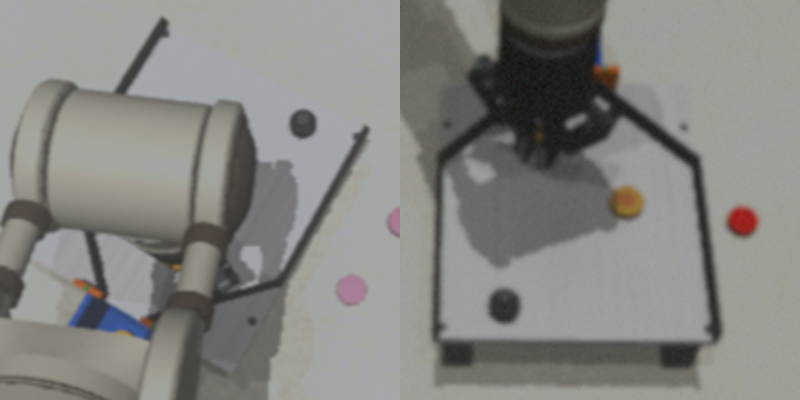

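{"api": "drive_tool", "payload": {"rows": "-0.001 0 -0.007 0 0.76; -0.001 0 -0.014 0 0.76; -0.001 0 -0.021 0 0.76; -0.001 0 -0.027 0 0.76; -0.001 0 -0.031 0 0.76; -0.001 0 -0.031 0 0.76; -0.001 0 -0.031 0 0.76; -0.001 0 -0.02 0 0.76; -0.001 0 -0.005 0 0.76; -0.001 0 -0.005 0 0.76"}}

```text
t: 9.4
position: [487.3, 67.3, 79.4]
tool_rot: [0.772, 1.433, -0.773]
force: [0.4, -0.4, 0.7]
opening: 10.4
```

```bash
python3 look.py b4; python3 mv.py 20 0 78.5 0
```

```text
top [178.8 240. ] [ 13  15 138] tray 62.5 1.6
top [155.1 248.3] [ 7  6 26] tray 98.1 -29.9
top [168.6 269.1] [10  4 25] tray 119.1 13.1
scene [376.1   1.2] [20  5 55] tray 564.8 -268.6
scene [496.1  12.3] [ 36  30 322] tray 551.7 -655.5
scene [312.6 120. ] [ 9  8 52] tray 100.6 -41.2
scene [320.4 170.5] [ 12  12 116] tray -36.2 -48.2
t=9.50 tray x 15.6 y 25.7 z 79.0 heading of tool z 151.3 xaxis [-0.006  0.003 -1.   ] F [ 0.1 -0.1 -0.8] open 10.3
t=9.50 shift m [0.0005, 0.0205, -0.0162] world-yaw options [-151.3   28.7] => turn about tool x (x down): [151.3 -28.7]; q6 -0.69
```

View pics/b4.png

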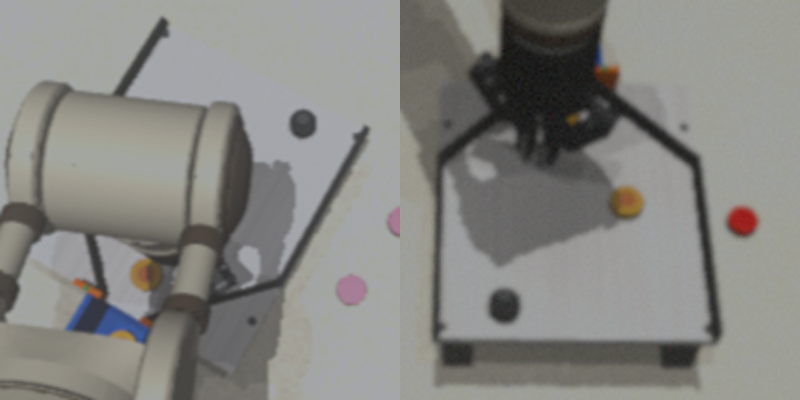

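Disc 2 now sits at tray (62,1), in front of the gate; the first disc shows in the slot at (123,337). Realigning the fingers straight behind it.

{"api": "drive_tool", "payload": {"rows": "0 0.005 0 -7 0.76; 0 0.012 -0.004 -14 0.76; 0 0.02 -0.01 -21 0.76; 0 0.0205 -0.014 -29 0.76; 0 0.0205 -0.014 -29 0.76; 0 0.0205 -0.014 -29 0.76; 0 0.0205 -0.014 -29 0.76"}}

```text
t: 10.08
position: [495.2, 91.4, 78.9]
tool_rot: [0.384, 1.543, -0.382]
force: [-0.3, -0.2, 1.0]
opening: 10.4
```

```bash
python3 look.py b5; python3 mv.py 88 0 78.5 0
```

```text
top [155.  248.3] [ 7  6 27] tray 98.2 -30.0
scene [376.2   1.2] [20  5 57] tray 564.6 -268.9
scene [496.   12.2] [ 36  30 319] tray 552.1 -655.3
scene [320.2 170.5] [ 13  12 116] tray -36.3 -47.9
t=10.18 tray x 17.9 y 1.3 z 79.0 heading of tool z -179.8 xaxis [-0.006  0.003 -1.   ] F [ 0.1  0.5 -0.5] open 10.2
t=10.18 shift m [0.0009, 0.0016, -0.0701] world-yaw options [179.8  -0.2] => turn about tool x (x down): [-179.8    0.2]; q6 -1.14
```

View pics/b5.png

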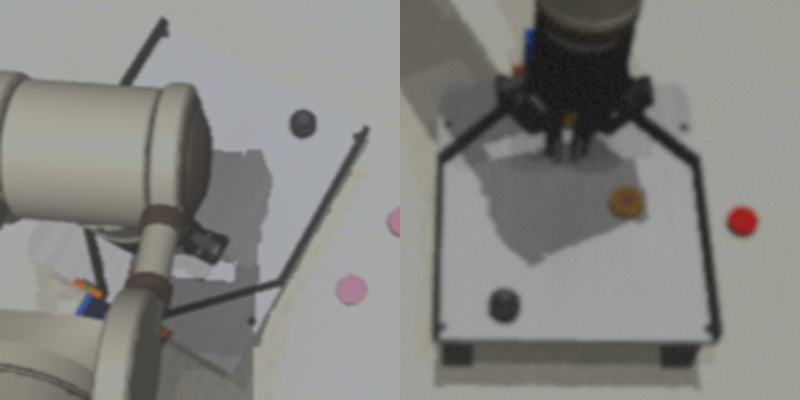

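{"api": "drive_tool", "payload": {"rows": "0 0.001 -0.008 0 0.76; 0 0.001 -0.016 0 0.76; 0 0.001 -0.024 0 0.76; 0 0.001 -0.032 0 0.76; 0.001 0.001 -0.04 0 0.76; 0.001 0.001 -0.048 0 0.76; 0.001 0.001 -0.055 0 0.76; 0.001 0.001 -0.061 0 0.76; 0.001 0.001 -0.066 0 0.76; 0.001 0.001 -0.07 0 0.76"}}

```text
t: 11.02
position: [433.1, 125.4, 78.4]
tool_rot: [0.383, 1.544, -0.381]
force: [-0.1, -0.4, -0.0]
opening: 10.5
```

```bash
cat > z.py <<'E'
import sys
from h import *
g=manip.grab_frame("scene");f=manip.grab_frame("top")
cv2.imwrite(f"pics/{sys.argv[1]}.png",np.hstack([cv2.resize(g[95:145,270:320,::-1],(400,400),interpolation=cv2.INTER_CUBIC),cv2.resize(f[235:295,135:195,::-1],(400,400),interpolation=cv2.INTER_CUBIC)]))
E
python3 z.py z3; python3 mv.py
```

```text
t=11.12 tray x 88.7 y 0.6 z 78.2 heading of tool z -179.8 xaxis [-0.007  0.003 -1.   ] F [ 0.8  0.4 -0.6] open 10.3
```

View pics/z3.png

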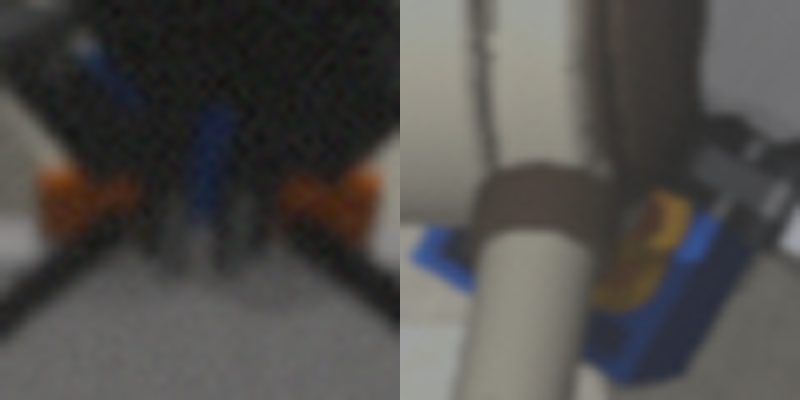

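Both discs are in the slot: one flat, the second lower right of it at about (665,225). Next, disc 3.

{"api": "drive_tool", "payload": {"rows": "0 0 0.015 0 0.76; 0 0 0.03 0 0.76; -0.03 0 0.04 0 0.76; -0.05 0 0.05 0 0.76; -0.05 0 0.05 0 0.76; -0.05 0 0.05 0 0.76"}}

```text
t: 11.62
position: [479.1, 101.5, 129.0]
tool_rot: [0.384, 1.541, -0.381]
force: [-0.5, 0.7, -0.2]
opening: 10.2
```

```bash
python3 z.py z4; python3 mv.py -72.5 -65.4 128 25.9
```

```text
t=11.72 tray x 39.2 y 0.8 z 126.8 heading of tool z -179.8 xaxis [-0.009  0.003 -1.   ] F [-0.1 -0.5 -0.7] open 10.6
t=11.72 shift m [-0.0023, 0.0657, 0.1119] world-yaw options [-154.3   25.7] => turn about tool x (x down): [154.3 -25.7]; q6 -1.12
```

View pics/z4.png

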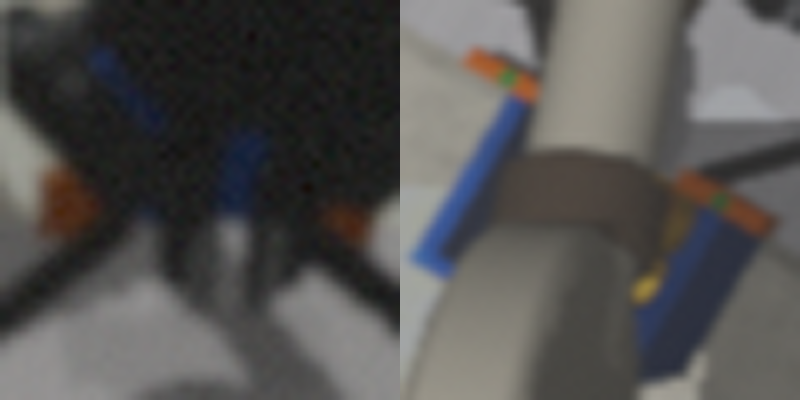

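{"api": "drive_tool", "payload": {"rows": "0 0.022 0.035 -7 0.76; 0 0.044 0.07 -14 0.76; 0 0.066 0.112 -21 0.76; 0 0.066 0.112 -26 0.76; 0 0.066 0.112 -26 0.76; 0 0.066 0.112 -26 0.76; 0 0.066 0.112 -26 0.76; 0 0.066 0.112 -26 0.76"}}

```text
t: 12.38
position: [605.0, 108.1, 125.4]
tool_rot: [0.029, 1.581, -0.025]
force: [0.3, 0.5, 0.0]
opening: 10.2
```

```bash
python3 look.py c1; python3 mv.py -72.5 -65.4 78.5 25.9
```

```text
top [182.9 185.8] [ 13  13 143] tray -33.2 -46.5
top [155.5 248.5] [ 8  6 29] tray 98.0 -29.1
top [170.  269.8] [ 23  21 263] tray 118.9 16.3
top [186.7 266.9] [ 7  5 21] tray 98.9 41.2
scene [496.2  12.2] [ 36  30 332] tray 552.3 -656.2
scene [279.8 119.5] [12  9 63] tray 101.4 34.3
scene [311.6 119.8] [12  8 66] tray 101.4 -38.9
scene [318.6 172.5] [11  9 62] tray -41.1 -44.2
t=12.48 tray x -71.7 y -65.4 z 126.0 heading of tool z -153.8 xaxis [-0.009  0.003 -1.   ] F [-0.5  0.1 -0.2] open 10.2
t=12.48 shift m [0.0474, -0.0005, 0.0012] world-yaw options [179.7  -0.3] => turn about tool x (x down): [-179.7    0.3]; q6 -1.56
```

View pics/c1.png

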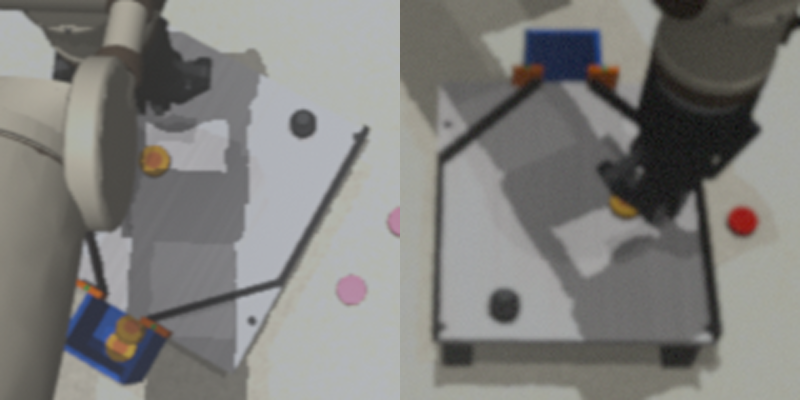

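Two discs show in the slot, at (130,328) and (122,346). Disc 3 is at (155,160), untouched. Lowering and pushing.

{"api": "drive_tool", "payload": {"rows": "0.015 0 0.001 0 0.76; 0.03 0 0.001 0 0.76; 0.042 0 0.001 0 0.76; 0.047 0 0.001 0 0.76; 0.047 0 0.001 0 0.76; 0.047 0 0.001 0 0.76; 0.047 0 -0.004 0 0.76; 0.047 0 -0.01 0 0.76; 0.047 0 -0.017 0 0.76; 0.047 0 -0.024 0 0.76"}}

```text
t: 13.32
position: [580.8, 109.0, 79.7]
tool_rot: [0.029, 1.579, -0.024]
force: [0.6, 0.3, 1.2]
opening: 10.2
```

```bash
python3 look.py c2; python3 mv.py 38.5 -11.5 78.5 25.9
```

```text
top [183.7 190.3] [ 12  13 122] tray -26.2 -40.5
top [171.3 269.6] [ 30  21 285] tray 117.4 18.2
scene [376.1   1.2] [20  5 56] tray 564.6 -268.4
scene [496.2  12.2] [ 36  30 331] tray 552.2 -656.1
scene [279.7 119.5] [11  9 63] tray 101.6 34.5
scene [312.5 119.8] [13  9 73] tray 101.4 -41.0
t=13.42 tray x -48.4 y -54.3 z 79.3 heading of tool z -153.8 xaxis [-0.01   0.003 -1.   ] F [ 0.4  0.6 -0.6] open 10.4
t=13.42 shift m [0.0017, -0.0, -0.0969] world-yaw options [179.7  -0.3] => turn about tool x (x down): [-179.7    0.3]; q6 -1.56
```

View pics/c2.png

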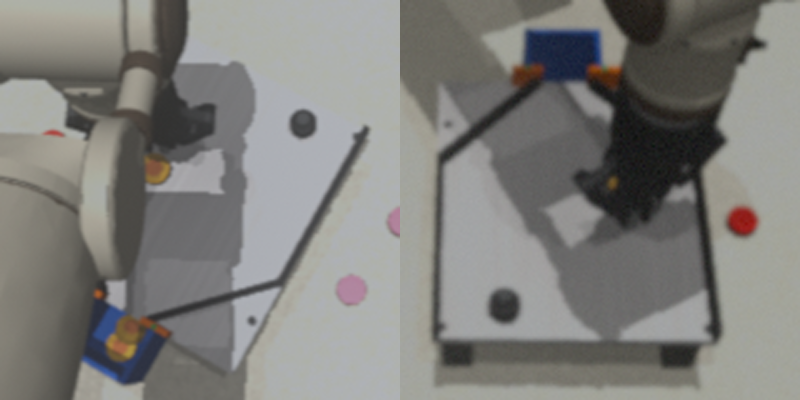

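Disc 3 has started moving ahead of the fingers; it's at (157,170). Continuing.

{"api": "drive_tool", "payload": {"rows": "0 0 -0.008 0 0.76; 0 0 -0.016 0 0.76; 0 0 -0.024 0 0.76; 0 0 -0.032 0 0.76; 0.001 0 -0.04 0 0.76; 0.001 0 -0.048 0 0.76; 0.001 0 -0.056 0 0.76; 0.001 0 -0.064 0 0.76; 0.001 0 -0.072 0 0.76; 0.001 0 -0.08 0 0.76"}}

```text
t: 14.25
position: [499.0, 111.9, 79.0]
tool_rot: [0.028, 1.581, -0.024]
force: [0.9, -0.4, -0.3]
opening: 10.6
```

```bash
python3 look.py c3; python3 mv.py 38.5 -11.5 78.5 25.9
```

```text
top [180.9 232.1] [ 13  12 119] tray 47.4 -2.6
top [178.8 262.7] [ 9  4 26] tray 99.3 24.0
top [186.7 266.9] [ 7  5 21] tray 98.9 41.2
top [174.  271.7] [ 6 11 26] tray 118.3 24.7
scene [376.3   1.2] [20  5 56] tray 564.9 -269.2
scene [496.1  12.2] [ 36  30 326] tray 552.0 -655.6
scene [279.6 119.4] [12  8 62] tray 101.9 34.7
t=14.35 tray x 24.8 y -18.4 z 78.7 heading of tool z -153.8 xaxis [-0.011  0.003 -1.   ] F [ 0.3 -0.5  0.4] open 10.0
t=14.35 shift m [0.0004, -0.0001, -0.0153] world-yaw options [179.7  -0.3] => turn about tool x (x down): [-179.7    0.3]; q6 -1.56
```

View pics/c3.png

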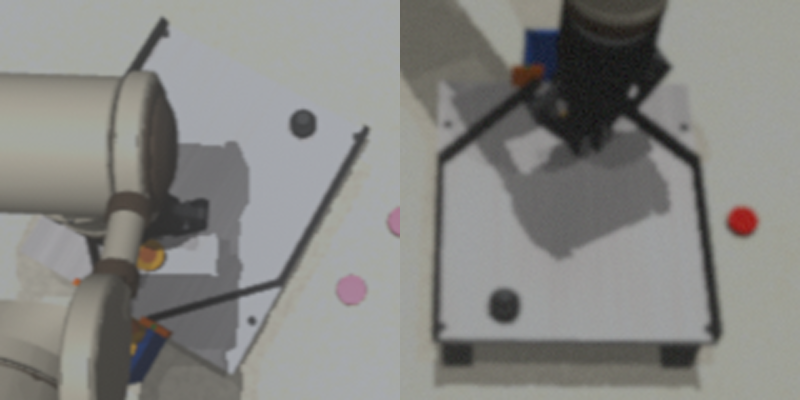

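{"api": "drive_tool", "payload": {"rows": "0 0 -0.006 0 0.76; 0 0 -0.011 0 0.76; 0 0 -0.014 0 0.76; 0 0 -0.014 0 0.76; 0 0 -0.014 0 0.76; 0 0 -0.004 0 0.76; 0 0 0.008 0 0.76; 0 0 0.012 0 0.76; 0 0 0.012 0 0.76"}}

```text
t: 15.1
position: [511.3, 111.5, 78.7]
tool_rot: [0.028, 1.581, -0.024]
force: [-0.3, -0.5, -0.4]
opening: 10.2
```

```bash
python3 look.py c4; python3 mv.py 18 0 78.5 0
```

```text
top [180.9 239.1] [ 12  14 108] tray 58.9 4.4
top [179.  262.7] [ 9  5 26] tray 99.3 24.2
top [186.7 267. ] [ 7  5 22] tray 99.0 41.3
scene [375.9   1.2] [19  5 55] tray 564.4 -267.8
scene [496.2  12.3] [ 36  30 326] tray 551.9 -655.9
scene [279.4 119.5] [12  8 61] tray 101.4 35.1
t=15.20 tray x 14.3 y -23.5 z 78.4 heading of tool z -153.8 xaxis [-0.012  0.003 -1.   ] F [-0.1 -0.4 -0.4] open 10.2
t=15.20 shift m [-0.0, -0.0195, -0.0137] world-yaw options [153.8 -26.2] => turn about tool x (x down): [-153.8   26.2]; q6 -1.56
```

View pics/c4.png

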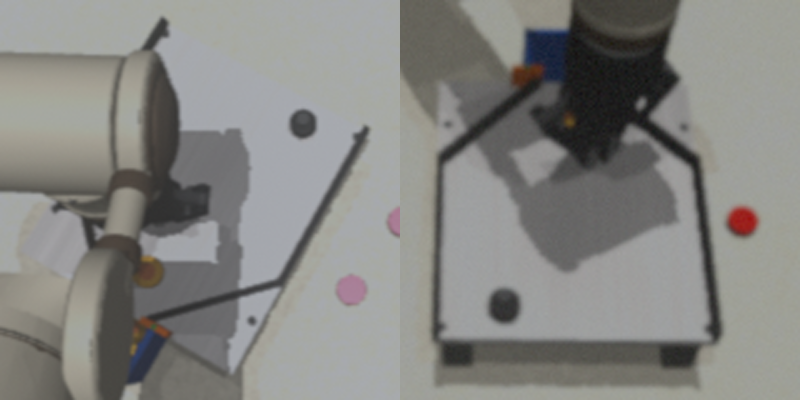

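{"api": "drive_tool", "payload": {"rows": "0 -0.005 0 7 0.76; 0 -0.012 -0.004 14 0.76; 0 -0.02 -0.009 21 0.76; 0 -0.0205 -0.012 26 0.76; 0 -0.0205 -0.012 26 0.76; 0 -0.0205 -0.012 26 0.76; 0 -0.0205 -0.012 26 0.76"}}

```text
t: 15.78
position: [497.3, 91.7, 78.5]
tool_rot: [0.381, 1.55, -0.38]
force: [0.4, -0.1, 0.2]
opening: 10.6
```

```bash
python3 look.py c5; python3 mv.py 88.5 0.5 78.5 0
```

```text
top [155.3 248.5] [ 8  6 27] tray 98.2 -29.4
scene [376.2   1.2] [20  5 55] tray 564.9 -268.9
scene [496.1  12.2] [ 36  30 321] tray 551.8 -655.3
t=15.88 tray x 16.1 y -0.0 z 78.5 heading of tool z -179.7 xaxis [-0.012  0.003 -1.   ] F [-0.6  0.4  0.8] open 10.4
t=15.88 shift m [0.0008, -0.0001, -0.0724] world-yaw options [179.7  -0.3] => turn about tool x (x down): [-179.7    0.3]; q6 -1.15
```

View pics/c5.png

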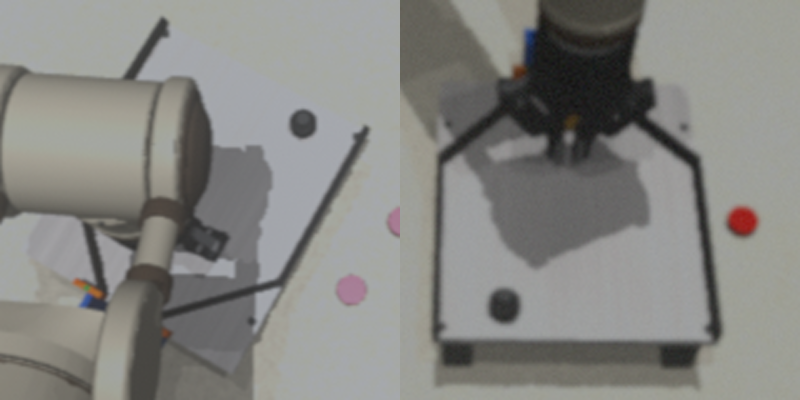

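Disc visible through the gap at (571,122), aligned. Final push.

{"api": "drive_tool", "payload": {"rows": "0 0 -0.008 0 0.76; 0 0 -0.016 0 0.76; 0 0 -0.024 0 0.76; 0 0 -0.032 0 0.76; 0.001 0 -0.04 0 0.76; 0.001 0 -0.048 0 0.76; 0.001 0 -0.056 0 0.76; 0.001 0 -0.063 0 0.76; 0.001 0 -0.068 0 0.76; 0.001 0 -0.072 0 0.76"}}

```text
t: 16.72
position: [433.0, 125.7, 78.3]
tool_rot: [0.381, 1.55, -0.381]
force: [0.3, 0.7, 0.7]
opening: 10.3
```

```bash
python3 z.py z5; python3 mv.py
```

```text
t=16.82 tray x 88.8 y 0.4 z 78.2 heading of tool z -179.7 xaxis [-0.012  0.003 -1.   ] F [ 0.4 -0.7  0.4] open 10.3
```

View pics/z5.png

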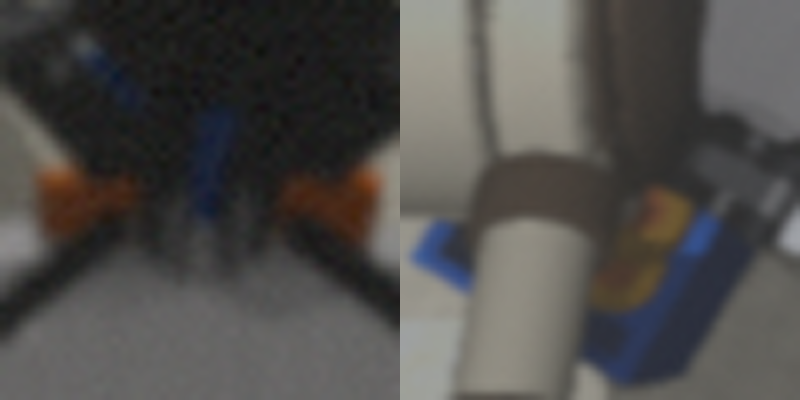

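{"api": "drive_tool", "payload": {"rows": "0 0 0.015 0 0.76; 0 0 0.03 0 0.76; -0.03 0 0.04 0 0.76; -0.06 0 0.06 0 0.76; -0.09 0.02 0.09 0 0.76; -0.09 0.04 0.12 0 0.76; -0.09 0.066 0.16 0 0.76; -0.09 0.066 0.16 0 0.76; -0.09 0.066 0.16 0 0.76; -0.09 0.066 0.16 0 0.76"}}

```text
t: 17.65
position: [606.0, 109.0, 165.2]
tool_rot: [0.38, 1.552, -0.381]
force: [-0.3, 0.4, -0.6]
opening: 10.0
```

```bash
python3 look.py d1; python3 mv.py;python3 z.py z6
```

```text
top [155.5 248.5] [ 8  6 29] tray 98.0 -29.1
top [169.6 269.7] [ 23  21 264] tray 119.0 15.4
top [186.7 266.9] [ 7  5 21] tray 98.9 41.2
scene [496.3  12.2] [ 36  30 332] tray 552.0 -656.3
scene [279.7 119.6] [11  8 60] tray 101.1 34.4
scene [311.6 119.8] [13  9 67] tray 101.3 -38.9
t=17.75 tray x -70.9 y -66.3 z 166.0 heading of tool z -179.7 xaxis [-0.013  0.003 -1.   ] F [ 0.9  0.5 -0.2] open 10.3
```

View pics/d1.png

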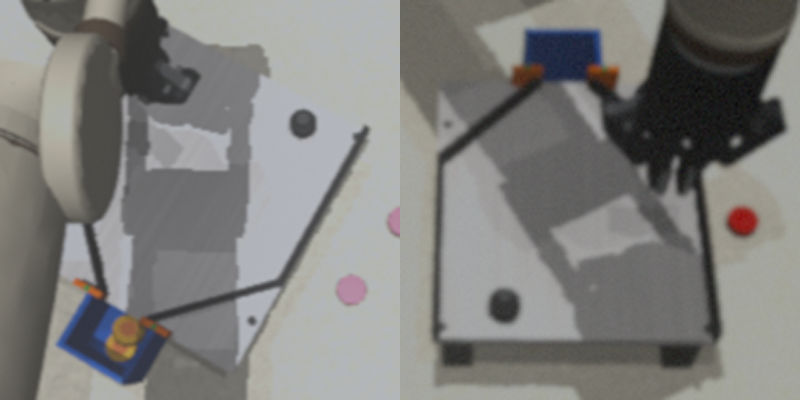

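View pics/z6.png

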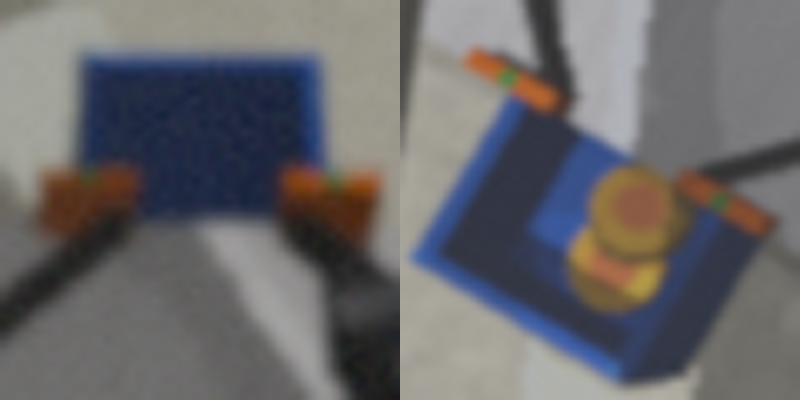

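No disc is left on the visible deck, and the slot shows an upper disc at (640,210) over a lower one at (615,265). I'll move the arm clear and check all three.

{"api": "drive_tool", "payload": {"rows": "-0.04 0.03 0 0 0.76; -0.07 0.07 0 0 0.76; -0.07 0.11 0 0 0.76; -0.07 0.15 0 0 0.76; -0.07 0.19 0 0 0.76; -0.07 0.23 0 0 0.76; -0.07 0.26 0 0 0.76; -0.07 0.26 0 0 0.76; -0.07 0.26 0 0 0.76; -0.07 0.26 0 0 0.76"}}

```text
t: 18.68
position: [727.1, 338.6, 235.8]
tool_rot: [0.38, 1.55, -0.381]
force: [-0.0, 0.0, -0.6]
opening: 10.5
```

```bash
python3 - <<'E'
from h import *
g=manip.grab_frame("scene");f=manip.grab_frame("top");np.save("topE.npy",f)
cv2.imwrite("pics/e1.png",cv2.resize(f[:,:,::-1],(800,600)));cv2.imwrite("pics/e2.png",cv2.resize(g[:,:,::-1],(800,600)))
cv2.imwrite("pics/e3.png",cv2.resize(f[245:300,135:190,::-1],(600,600),interpolation=cv2.INTER_CUBIC))
c1=cv2.imread("pics/c1.png")[:,:400]; now=cv2.resize(f[110:300,110:300,::-1],(400,400),interpolation=cv2.INTER_CUBIC)
cv2.imwrite("pics/e4.png",np.hstack([cv2.resize(x[280:390,50:180],(390,330)) for x in(c1,now)]))
for d in manip.cut_out("top","disc0_center"): print(d["p"],d["bbox"])
E
python3 mv.py
```

```text
0.7 [169.9, 266.8, 17.2, 13.5]
t=18.83 tray x -71.0 y -325.4 z 237.8 heading of tool z -179.7 xaxis [-0.011  0.003 -1.   ] F [-0.2 -0.7 -0.2] open 9.7
```

View pics/e1.png

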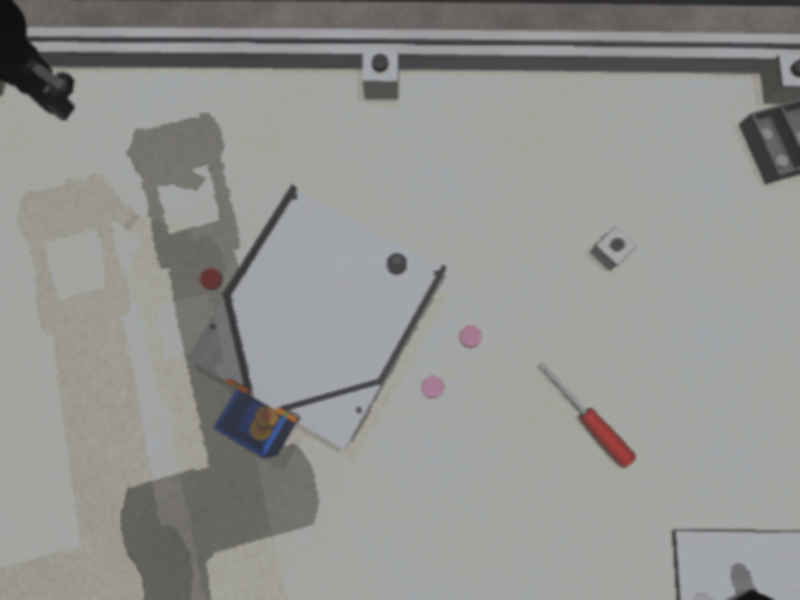

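View pics/e2.png

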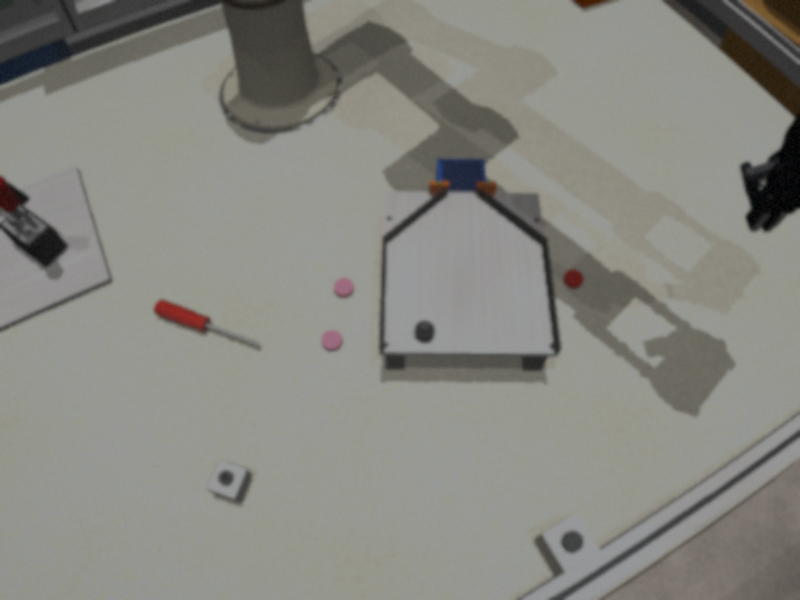

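View pics/e4.png

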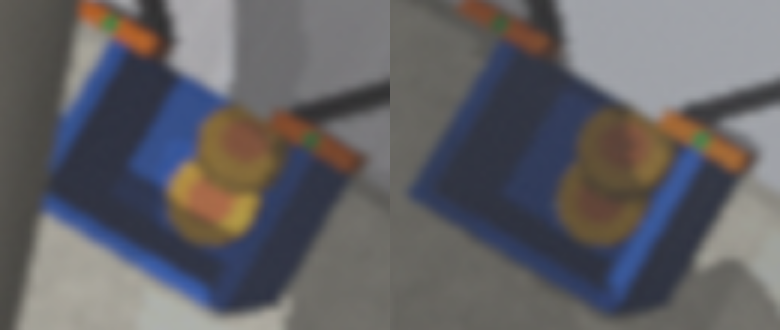

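The deck and table hold no stray discs. Comparing before and after, the upper disc in the slot has shifted and looks larger, so the third disc lies on top of the second. The knob (396,263), bracket and screwdriver show at the same pixels as at the start. Handing in.

```bash
python3 -c "
from bench import manip
print(manip.close_job())"
```

```text
the job is handed in; nothing more can be done
None
```

I swept the three brass discs one at a time through the gate into the blue slot, and the job is handed in at about 19 s of the 54 s allowed. I pushed each with the fingertips held 10 mm apart, so the disc sat in the gap between them. The middle disc went first, then the +y one, then the -y one. I checked that each had dropped before starting the next.

- **Deck and table:** the last pictures show no disc left on the deck or lying on the table.
- **Bystanders:** the knob, bracket, screwdriver and the pink and red look-alikes appear at the same pixels as at the start.
- **Forces:** the wrist readings I printed stayed around 2 N or less.
- **Not directly confirmed:** only two discs are clearly visible in the slot, because they overlap in the top view. I judged the third to be lying on top of the second, since the upper disc shifted and looks larger than before the third push.
- **Disagreement:** the fitted knob position was tray x about -132 mm against the stated "about -138 mm". It did not affect the work.

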